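Tighten the hanging-rail screw eye with a rod

ROBOT

A 6-joint arm with a two-finger parallel gripper is mounted at the origin on the work surface. World frame = base frame: x ahead of the robot, y to its left, z up, the work surface at z = 0. Lengths are in m, angles in rad, forces in N, time in s.
With the tool pointing down it reaches from about 0.25 to 0.8 m from the base axis. Payload 3.9 kg.
Tool frame: the origin (TCP) lies on the mounting face of the last link; the fingertips stand 173 mm ahead of it and the grasp point (between the pads) lies ctrl.grip_depth ahead of it (ctrl.grip_depth is the distance from the TCP to the grasp point, in m); z points along the fingers, y is the line along which they close (so a half turn about z gives the same grasp; the last joint's range is limited). The gripper opens to 85 mm and grips with 20 to 120 N. Pads are 22 mm wide; open, the fingers measure 114 mm over their backs; the gripper's body (76 mm by 85 mm) begins 54 mm behind the grasp point. The pads swing forward as they close: fully open they stand 13 mm farther back than shut.
Start: joints at [-1.106, 0.26, -0.138, 1.173, 0, 1.571], TCP at [0.235, -0.469, 0.405] pointing down, gripper open.
Joint ranges: [-2.78, 2.78], [-0.83, 1.72], [-1.28, 1.37], [-1.9, 2.12], [-1.57, 1.48], [-3.14, 3.14]. Speed limits (rad/s): [2.57, 2.57, 3.14, 3.14, 3.14, 3.14].

INTERFACE

Orientations are given as a unit quaternion [x, y, z, w].
In Python, from bench import telemetry, read_camera, order, finder, ctrl gives the robot as it stands.
- The arm moves only by the shell command python3 -m creep 'ROWS' [OPENING] [FORCE]. ROWS is JSON, a list of rows, each a list of 2 entries, a list of its own where there are three numbers: the shift along the tool's x, y, z in cm, then the turn about the tool's z in rad. In form: [[[dx, dy, dz], twist], ...]. A call has 1 to 8 rows; each row is the pose to reach, as a shift and turn from the pose commanded when the call began, along the tool's axes at that moment; what a row does not reach only later rows make up. A row lasts 1/8 s, in which the tool goes at most 62.5 mm and 10.7 degrees, less where a joint would pass 70% of its speed; a pose out of reach is approached as far as the arm can. A call with a gripper value outside its range is refused whole. OPENING is the opening, from 0 (shut) to 1 (fully open), set as the call begins (- or left out, the last holds). The fingers move at their own pace and stop on an object; FORCE is the grip in N (left out, the last holds). Time passes only in rows, so rows that repeat a pose let the fingers close. It gives the time, the measured TCP pose, the force, the opening and the grip force at its end, in the units of the state.
- telemetry.state(): the state, without advancing time (a new reading comes with each control period).
- read_camera(name): name is "scene" or "top" or "wrist"; returns a dict with "img" (400x640x3 uint8, blue, green, red), "range_z" (400x640 float32, m along the optical axis (not along the pixel's ray), 0 where there is no reading), "fx", "fy", "cx", "cy" (pixels), "rvec" (rotation vector, rad) and "tvec" (3), from world to camera coordinates, as OpenCV has them. Camera axes: x right, y down, z forward; pixel columns grow to the right and rows downward; lengths in m; the calibration is good to about 2 mm. A picture is of the moment at which its call begins.
- order.hand_in(): hands the job in; it is judged then, once.
Trained networks look in the newest picture that a camera, given by its name, has taken for a name from the list of things; names that differ only in an ending like _2 or _b are one class to them, and where a whole thing is asked for, a point or a joint stands for the part that bears it (a point fixed in the world has none). Each returns a list of dicts, best first, with "confidence" (0 to 1); they miss things now and then, are a little off and sometimes report something else, mostly with a low value. They report only what shows in the picture. A call takes as long as a camera call. They do not tell look-alikes from the thing itself.
- finder.recognise(camera, label): "rect" ([centre column, centre row, width, height] as shares, 0 to 1, of the picture: columns of its width, rows of its height, round what is visible of it).
- finder.pinpoint(camera, label): "xy" ([column, row] as shares, 0 to 1, of the picture: columns of its width, rows of its height: a listed point, or the origin of a listed thing).
The state is a dict: "t": time; "joint_pos": joint angles; "joint_velocities": joint speeds; "joint_efforts": joint torques, N m; "tcp_pos": TCP position; "ee_rot": TCP orientation; "contact_force": force on the tool from outside, world axes, zero at the start; "torque": the same for the moment, N m; "finger_gap": finger opening in m; "grip_force": force on a finger pad.
Only numpy, scipy, OpenCV 4.12 (cv2) and the standard library are available. Lean on these libraries where they do the work, as an engineer would, in place of code of your own. Each camera call takes 0.05 s, during which the arm holds its last target. There are 200 camera calls.

TASK

Screw the loose eye on the wooden hanging rail fully home: slide the turning rod through its loop and use it as a lever to turn the eye clockwise (seen from above) until it comes up hard against its stop, about half a turn or a little more, taking the rod out and putting it through again as needed. Then draw the rod out and lay it down flat on the table, without dropping it. Only the rod may touch the eye, not the gripper, and leave the mug, jug and notebook where they are.

Things in the scene. Friction and masses are not known exactly. Their poses are not given: they have to be found in the camera images.
- rail: Pale wooden hanging rail, 290 long x 70 wide x 40 mm high, on a 6 mm rubber mat 310 x 90 mm; top of the wood 46 mm above the table; it does not move. Origin at table height exactly under the turning axis of the loose screw eye; z up, y along the rail: the wood runs from y = -215 to y = +75 mm.
- hook_foot (a point): Foot of the steel cup hook that is already tight and fixed, on the rail's top, 180 mm from the loose eye. It reaches 63 mm above the rail and 25 mm to either side of the rail's middle line. Not to be turned.
- eye_loop (a point): Centre of the loop of the loose steel screw eye, on its vertical turning axis, 84 mm above the table (38 mm above the rail). The loop is an upright oval of 10 mm round bar, 22 mm wide and 36 mm high inside. x is horizontal, straight through the loop (the way the rod goes, from either side), y horizontal in the loop's plane, z up; these axes turn with the eye.
- eye_top (a point): Top of the loose screw eye's loop, on its turning axis, 112 mm above the table. Outside, the loop is 42 mm wide and 56 mm high; below it is a short shank on a 26 mm round collar at the rail. The eye does not rise or sink noticeably as it turns.
- eye_body (a joint): Turning of the loose eye, rad, growing clockwise from above: at q the loop's x axis is the rail's x axis turned by -q about z. Starts between 0.5 and 1.1; hard stop at 4.2, fully home (within 0.12 is good). It rubs with about 0.2 N m and stays where left. The 14 mm rod has play in the 22 mm loop: turned level about the eye's axis it leads the loop by about 0.75 rad before driving it.
- rod: Turning rod, 200 mm long, 0.14 to 0.28 kg, lying flat on the table: a square dark-wood handle 80 mm long, 24 x 24 mm, with a round 14 mm steel bar 120 mm long out of its end. Origin on the common axis, in the handle, 20 mm from where the bar begins, 60 mm from the butt, 12 mm above the table when lying, 8 mm behind the centre of mass; a good place to grip. x points to the bar's tip.
- rod_tip (a point): Free end of the steel bar, on its axis, 140 mm from the rod's origin.
- rod_root (a point): Where the steel bar leaves the handle, on the axis, 20 mm from the rod's origin.
- mug: White mug, 80 mm wide, 90 mm high, handle at +y; origin under its centre. Bystander.
- jug: Yellow enamelled spouted jug, 112 mm wide at the foot, 160 mm high, handle at +y and spout at -y each reaching 95 mm out; origin under its centre. Bystander.
- notebook: Ring-bound notebook lying flat, 150 x 210 x 18 mm; origin under its centre. Bystander.
Not all that is in view belongs to the job. There is more than one size of the rod; the one meant has the size given above.

How it is judged:
On the way, in this order (a step that is already met when the one before it is completed fails the run):
1. the rod is through the loop, before the eye is home (y of rod_tip in the frame of eye_loop between -0.018 and 0.018 m and z of rod_tip in the frame of eye_loop between -0.02 and 0.02 m and ((x of rod_tip in the frame of eye_loop above 0.01 m and x of rod_root in the frame of eye_loop below -0.01 m) or (x of rod_tip in the frame of eye_loop below -0.01 m and x of rod_root in the frame of eye_loop above 0.01 m)) and value of joint eye_body below 2 rad), for 0.1 s.
2. the eye is turned fully home, against its stop (value of joint eye_body above 4.08 rad), for 0.2 s.
At the end, for the whole second after the job is handed in: The eye is within 0.12 rad of its stop (joint above 4.08), and the rod lies flat on the table (origin 5 to 20 mm high, within about 0.12 rad of level), released and at rest (value of joint eye_body above 4.08 rad and height (world z) of rod between 0.005 and 0.02 m and angle between rod's own x axis and vertical between 1.45 and 1.69 rad and linear speed of rod below 0.02 m/s); the robot touches nothing.
It fails at once if the gripper or arm touches the screw eye (contact force between eye_body and the fingers above 1 N or contact force between eye_body and the arm above 1 N).
It fails at once if the rod is dropped (falling faster than 0.5 m/s out of the fingers) (linear speed of rod above 0.5 m/s and contact force between rod and the fingers below 0.1 N).
It fails at once if the mug, jug or notebook is shifted by more than 30 mm (distance of any of mug, jug, notebook from where it was at the start of the episode above 0.03 m).
It also fails if it takes over 72 s, if anything falls off the work surface, if the arm or the gripper's body presses on something with over 40 N, if the wrist force passes 120 N, or if a joint passes its speed limit or range.

## Working session

There is one attempt and no reset: what is moved stays moved. The work goes in short steps, Python scripts to look and compute and a shell command to move; the robot and the scene stay as the last step left them, time stands still between calls to the robot, and variables do not carry over. Pictures are saved under pics/ and viewed, at most 10 in all, crops included, and the job is handed in when it is done.

```bash
mkdir -p pics; ls
cat > h.py <<'E'
import numpy as np, cv2
from bench import telemetry, read_camera, order, finder, ctrl
from scipy.spatial.transform import Rotation as R
def ray(c,u,v):
    M=cv2.Rodrigues(np.array(c["rvec"],float))[0]; t=np.array(c["tvec"],float).ravel()
    d=M.T@np.array([(u-c["cx"])/c["fx"],(v-c["cy"])/c["fy"],1]); return -M.T@t,d
def atz(c,u,v,z):
    o,d=ray(c,u,v); return o+d*(z-o[2])/d[2]
def bydepth(c,u,v):
    o,d=ray(c,u,v); return o+d*c["range_z"][int(v),int(u)]
def cloud(c):
    M=cv2.Rodrigues(np.array(c["rvec"],float))[0]; t=np.array(c["tvec"],float).ravel()
    v,u=np.mgrid[:400,:640]; z=c["range_z"]
    P=np.stack([(u-c["cx"])/c["fx"]*z,(v-c["cy"])/c["fy"]*z,z],-1)
    return (P-t)@M
def proj(c,p):
    return cv2.projectPoints(np.array(p,float).reshape(-1,3),np.array(c["rvec"],float),np.array(c["tvec"],float),np.array([[c["fx"],0,c["cx"]],[0,c["fy"],c["cy"]],[0,0,1.]]),None)[0].reshape(-1,2)
E
python3 - <<'E'
from h import *
print(telemetry.state(),ctrl.grip_depth)
for cam in ["scene","top"]:
    c=read_camera(cam); cv2.imwrite(f"pics/{cam}0.png",c["img"])
    print(cam,ray(c,320,200)[0].round(3))
    for l,z in [("rail",0),("hook_foot",.046),("eye_loop",.084),("eye_top",.112),("rod",.012),("rod_tip",.012),("rod_root",.012),("mug",0),("jug",0),("notebook",0)]:
        for d in finder.pinpoint(cam,l)[:3]:
            u,v=d["xy"][0]*640,d["xy"][1]*400
            print(l,round(d["confidence"],2),round(u),round(v),atz(c,u,v,z).round(3))
E
```

```text
pics
{'t': 0.0, 'joint_pos': array([-1.10600137e+00,  2.60641637e-01, -1.39361113e-01,  1.17269946e+00,
        4.14394830e-05,  1.57080001e+00]), 'joint_velocities': array([-1.14141675e-03, -5.66881587e-04,  4.89192723e-04,  1.25844703e-03,
       -1.85401476e-03,  1.95890616e-05]), 'joint_efforts': array([-6.80388439e-04, -4.05674529e+01,  2.53922886e+01,  1.87744503e-02,
        6.33675563e-05,  5.86210291e-06]), 'tcp_pos': array([ 0.23517617, -0.46899271,  0.40388982]), 'ee_rot': array([ 9.73117013e-01,  2.30309292e-01, -1.99312253e-04, -9.32095864e-04]), 'contact_force': array([-0.76041467, -1.47941569, -0.50336985]), 'torque': array([ 0.01575532,  0.00750445, -0.01664348]), 'grip_force': 0.0, 'finger_gap': 0.08562262253287897} 0.1547
scene [ 1.19  -0.429  0.978]
rail 0.76 334 220 [0.524 0.005 0.   ]
hook_foot 0.8 293 238 [ 0.555 -0.163  0.046]
eye_loop 0.42 338 205 [0.534 0.013 0.084]
eye_top 0.68 335 198 [0.525 0.004 0.112]
rod 0.7 397 144 [0.319 0.427 0.012]
rod 0.66 379 173 [0.422 0.264 0.012]
rod 0.46 344 168 [0.33  0.167 0.012]
rod_tip 0.65 408 160 [0.414 0.406 0.012]
rod_
[... 305 characters left out ...]
 0.309 -0.349  0.   ]
top [ 0.364 -0.022  1.084]
rail 0.89 316 203 [0.529 0.015 0.   ]
hook_foot 0.88 383 189 [ 0.557 -0.169  0.046]
eye_loop 0.67 315 199 [0.527 0.014 0.084]
eye_loop 0.42 232 237 [0.432 0.231 0.084]
eye_top 0.62 316 198 [0.525 0.011 0.112]
rod 0.9 231 238 [0.436 0.254 0.012]
rod 0.5 263 279 [0.32  0.163 0.012]
rod_tip 0.82 201 298 [0.275 0.332 0.012]
rod_tip 0.74 182 243 [0.423 0.39  0.012]
rod_tip 0.58 235 304 [0.255 0.241 0.012]
rod_root 0.78 222 238 [0.436 0.278 0.012]
rod_root 0.59 262 280 [0.32  0.168 0.012]
rod_root 0.57 174 280 [0.322 0.409 0.012]
mug 0.88 213 147 [0.702 0.313 0.   ]
jug 0.79 472 167 [ 0.621 -0.427  0.   ]
notebook 0.59 454 278 [ 0.314 -0.356  0.   ]
```

Run:
```python
import cv2
a=cv2.imread("pics/top0.png");cv2.imwrite("pics/t1.png",cv2.resize(a[120:320,140:400],None,fx=3,fy=3,interpolation=cv2.INTER_CUBIC)[:600,:780])
```

```text
(no output)
```

View pics/t1.png

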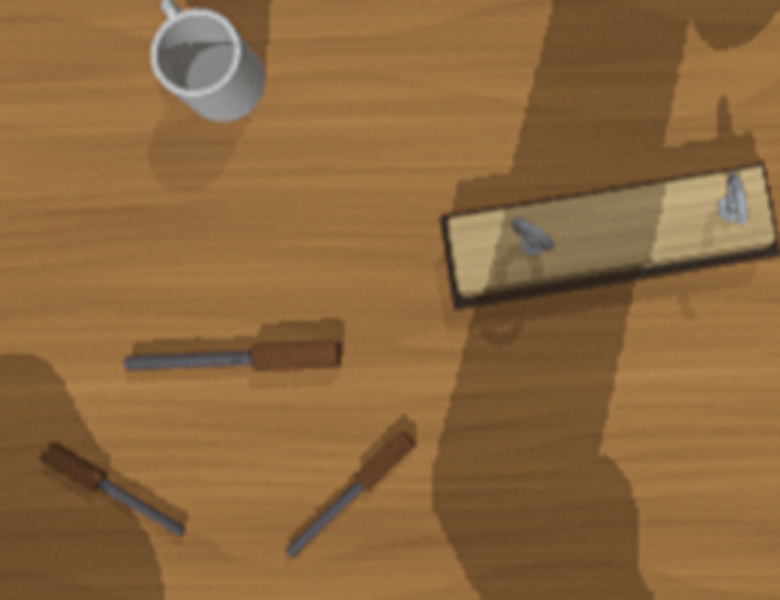

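View pics/scene0.png

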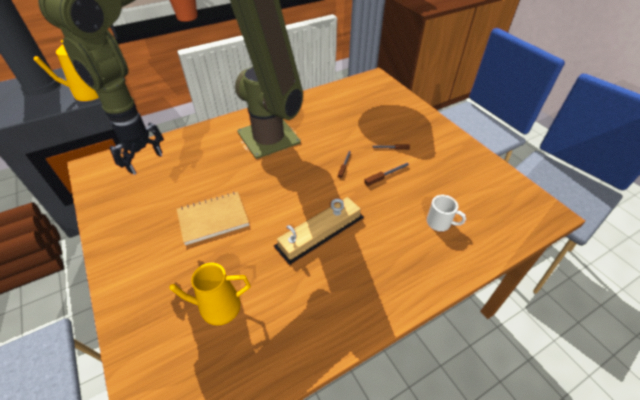

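Candidates in the crop (full-picture pixels):
- A: (182,241)–(254,238), about 201 mm long.
- B: (154,271)–(201,297), about 149 mm.
- C: (237,304)–(277,265), about 157 mm.

Only A fits the 200 mm length, and this crop confirms it. The eye is at (317,198) and the hook at (384,187). Next I measure A, the rail and the eye from depth.

Run:
```python
from h import *
tp=read_camera("top"); sc=read_camera("scene")
P=cloud(tp)
m=(abs(P[...,2]-.046)<.006)&(abs(P[...,0]-.54)<.12)&(P[...,1]<.12)&(P[...,1]>-.3)
q=P[m][:,:2]; print("rail n",m.sum())
r=cv2.minAreaRect((q*1000).astype(np.float32)); print(r)
for nm,c in (("top",tp),("scene",sc)):
    Q=cloud(c).reshape(-1,3)
    e=Q[(Q[:,2]>.062)&(Q[:,2]<.125)&(np.hypot(Q[:,0]-.527,Q[:,1]-.013)<.05)]
    mu=e[:,:2].mean(0);w,V=np.linalg.eigh(np.cov((e[:,:2]-mu).T)); d=V[:,1]
    print(nm,"eye",len(e),mu.round(4),e[:,2].max(),np.sqrt(w)*1000,np.degrees(np.arctan2(d[1],d[0])))
    rd=Q[(Q[:,2]>.006)&(Q[:,2]<.035)&(Q[:,0]>.40)&(Q[:,0]<.47)&(Q[:,1]>.15)&(Q[:,1]<.43)]
    print("rod",len(rd),cv2.minAreaRect((rd[:,:2]*1000).astype(np.float32)),np.percentile(rd[:,2],[5,50,95]).round(3))
    hd=rd[rd[:,2]>.018]
    if len(hd)>9: print("handle",len(hd),cv2.minAreaRect((hd[:,:2]*1000).astype(np.float32)))
# colour: handle of A
hsv=cv2.cvtColor(tp["img"],cv2.COLOR_BGR2HSV)
```

```text
rail n 2520
((538.9210205078125, -60.28131103515625), (70.45243835449219, 289.5379333496094), 7.862659454345703)
top eye 84 [0.5273 0.0082] 0.1145642487754397 [ 2.72930924 11.2769678 ] 57.68249570585511
rod 480 ((432.260009765625, 291.3921813964844), (24.006288528442383, 199.65635681152344), 1.3807761669158936) [0.013 0.021 0.026]
handle 324 ((432.2730712890625, 291.33282470703125), (23.92703628540039, 198.99755859375), 1.4225060939788818)
scene eye 96 [0.5334 0.0075] 0.11475570498752401 [ 2.21365174 12.344982  ] 55.840440040066746
rod 253 ((436.489013671875, 292.4873046875), (26.88201904296875, 204.97552490234375), 0.16098958253860474) [0.009 0.019 0.025]
handle 143 ((435.9344787597656, 289.96148681640625), (26.205968856811523, 200.01466369628906), 0.6164951324462891)
```

```bash
cat >> h.py <<'E'
def yaw(s=None):
    s=s or telemetry.state(); M=R.from_quat(s["ee_rot"]).as_matrix(); return np.arctan2(M[1,0],M[0,0])
def plan(p,a):
    s=telemetry.state(); M=R.from_quat(s["ee_rot"]).as_matrix()
    tw=(yaw(s)-a+np.pi)%(2*np.pi)-np.pi
    print("t",round(s["t"],2),"tcp",s["tcp_pos"].round(4),"yaw",np.degrees(yaw(s)).round(1),"tilt",np.degrees(np.arccos(-M[2,2])).round(2),"j6",s["joint_pos"][5].round(2),"F",s["contact_force"].round(1),"gap",round(s["finger_gap"],4),"grip",round(s["grip_force"],1))
    print("shift cm",(M.T@(np.array(p)-s["tcp_pos"])*100).round(2),"twist",round(tw,3))
E
python3 -m creep '[[[25,-27.8,0],-1.45],[[25,-27.8,0],-1.45],[[25,-27.8,0],-1.45],[[25,-27.8,0],-1.45],[[25,-27.8,0],-1.45],[[25,-27.8,0],-1.45],[[25,-27.8,0],-1.45],[[25,-27.8,0],-1.45]]' 1
python3 -c "
from h import *
plan([.4333,.2514,.30],np.radians(271.4))"
```

```text
t: 2.2
tcp_pos: [0.3344, -0.1074, 0.4049]
ee_rot: [0.572, 0.82, 0.0, 0.0]
contact_force: [-0.5, -0.9, -0.2]
finger_gap: 0.0857
grip_force: 0.0
t 2.2 tcp [ 0.3344 -0.1074  0.4049] yaw 110.2 tilt 0.04 j6 0.91 F [-0.5 -0.9 -0.2] gap 0.0857 grip 0.0
shift cm [30.26 21.67 10.49] twist -2.813
```

```bash
python3 -m creep '[[[30.3,21.7,8],-1.45],[[30.3,21.7,8],-1.45],[[30.3,21.7,8],-1.45],[[30.3,21.7,8],-1.45],[[30.3,21.7,8],-1.45],[[30.3,21.7,8],-1.45],[[30.3,21.7,8],-1.45],[[30.3,21.7,8],-1.45]]'
python3 -c "
from h import *
plan([.4333,.2514,.28],np.radians(271.4))"
```

```text
t: 3.2
tcp_pos: [0.4364, 0.2511, 0.3241]
ee_rot: [-0.115, 0.993, -0.0, -0.0]
contact_force: [0.1, -0.4, -0.6]
finger_gap: 0.0852
grip_force: 0.0
t 3.2 tcp [0.4364 0.2511 0.3241] yaw -166.8 tilt 0.05 j6 0.29 F [ 0.1 -0.4 -0.6] gap 0.0852 grip 0.0
shift cm [0.29 0.1  4.41] twist -1.365
```

```bash
python3 -m creep '[[[0.3,0.1,4.4],-1.365],[[0.3,0.1,4.4],-1.365],[[0.3,0.1,4.4],-1.365],[[0.3,0.1,4.4],-1.365],[[0.3,0.1,4.4],-1.365],[[0.3,0.1,4.4],-1.365],[[0.3,0.1,4.4],-1.365],[[0.3,0.1,4.4],-1.365]]'
python3 - <<'E'
from h import *
plan([.4333,.2514,.178],np.radians(271.4))
c=read_camera("wrist"); cv2.imwrite("pics/w1.png",c["img"])
P=cloud(c).reshape(-1,3)
rd=P[(P[:,2]>.010)&(P[:,2]<.035)&(abs(P[:,0]-.433)<.04)&(P[:,1]>.12)&(P[:,1]<.43)]
print(len(rd)); 
if len(rd)>20: print(cv2.minAreaRect((rd[:,:2]*1000).astype(np.float32)),np.percentile(rd[:,2],[5,50,95]))
hd=rd[rd[:,2]>.0205]
if len(hd)>20: print(cv2.minAreaRect((hd[:,:2]*1000).astype(np.float32)))
E
```

```text
t: 4.2
tcp_pos: [0.4332, 0.2501, 0.2808]
ee_rot: [0.714, -0.7, 0.0, -0.0]
contact_force: [0.2, 0.5, -0.4]
finger_gap: 0.0854
grip_force: 0.0
t 4.2 tcp [0.4332 0.2501 0.2808] yaw -88.9 tilt 0.01 j6 -1.07 F [ 0.2  0.5 -0.4] gap 0.0854 grip 0.0
shift cm [-1.300e-01 -1.000e-02  1.028e+01] twist -0.005
5152
((433.0679931640625, 291.5484313964844), (24.016788482666016, 199.28733825683594), 1.3341037034988403) [0.01522394 0.02323789 0.02492566]
((434.45294189453125, 232.0002899169922), (24.013471603393555, 79.38050842285156), 1.3282943964004517)
```

View pics/w1.png

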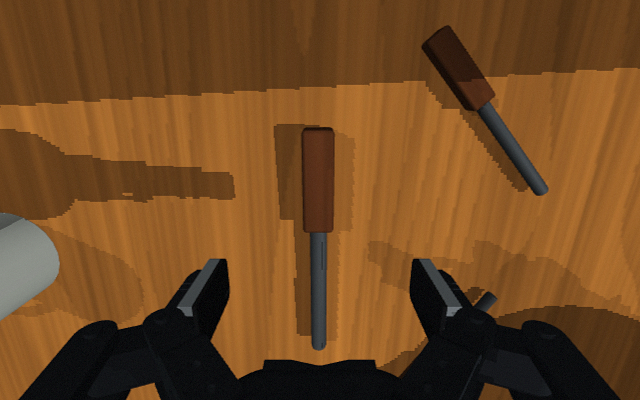

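The wrist view shows the 80 × 24 mm handle at (318,180) and the bar ending at (318,345), centred between the fingers. This is rod A, so I go down and grip.

```bash
python3 -m creep '[[[-0.15,-0.05,5],0],[[-0.15,-0.05,8],0],[[-0.15,-0.05,9.6],0],[[-0.15,-0.05,10.3],0],[[-0.15,-0.05,10.3],0],[[-0.15,-0.05,10.3],0]]'
python3 -m creep '[[[0,0,0],0],[[0,0,0],0],[[0,0,0],0],[[0,0,0],0],[[0,0,0],0],[[0,0,0],0]]' 0 70
python3 -c "
from h import *
plan([.4333,.2514,.178],np.radians(271.4))"
```

```text
t: 5.0
tcp_pos: [0.4341, 0.2518, 0.1785]
ee_rot: [0.713, -0.701, 0.0, -0.001]
contact_force: [0.4, 0.3, 0.3]
finger_gap: 0.0854
grip_force: 0.0
t: 5.75
tcp_pos: [0.4338, 0.2516, 0.1781]
ee_rot: [0.713, -0.701, 0.0, -0.0]
contact_force: [-0.3, -0.7, 5.1]
finger_gap: 0.0227
grip_force: 69.5
t 5.75 tcp [0.4338 0.2516 0.1781] yaw -89.0 tilt 0.05 j6 -1.06 F [-0.3 -0.7  5.1] gap 0.0227 grip 69.5
shift cm [0.02 0.05 0.01] twist -0.007
```

```bash
python3 -m creep '[[[0,0,-3],0],[[0,0,-8],0],[[0,0,-14],0],[[5,-3.5,-14],0],[[10,-7,-14],-0.15],[[15,-10.3,-14],-0.3],[[20,-13.8,-14],-0.45],[[25,-17.2,-14],-0.6]]'
python3 -c "
from h import *
plan([.676,-.086,.32],np.radians(327))"
```

```text
t: 6.75
tcp_pos: [0.6106, 0.0028, 0.3168]
ee_rot: [0.89, -0.457, -0.001, 0.0]
contact_force: [-0.1, 0.5, -1.4]
finger_gap: 0.0225
grip_force: 69.0
t 6.75 tcp [0.6106 0.0028 0.3168] yaw -54.3 tilt 0.08 j6 -2.19 F [-0.1  0.5 -1.4] gap 0.0225 grip 69.0
shift cm [11.03 -0.14 -0.33] twist -0.373
```

```bash
python3 -m creep '[[[4,0,-0.3],-0.12],[[8,-0.1,-0.3],-0.25],[[11,-0.1,-0.3],-0.373],[[11,-0.1,-0.3],-0.373],[[11,-0.1,-0.3],-0.373]]'
cat >> h.py <<'E'
def look(tag,tilted=False):
    """rod bar points & eye from top and scene depth"""
    s=telemetry.state(); g=s["tcp_pos"]; a=yaw(s); d=-np.array([np.cos(a),np.sin(a)]); n=np.array([-d[1],d[0]])
    for nm in ("top","scene"):
        c=read_camera(nm); Q=cloud(c).reshape(-1,3)
        e=Q[(Q[:,2]>.064)&(Q[:,2]<.122)&(np.hypot(Q[:,0]-.5293,Q[:,1]-.009)<.032)]
        v=e[:,:2]-g[:2]; 
        L=Q[(Q[:,2]>g[2]-.166-.03)&(Q[:,2]<g[2]-.166+.03)]; w=L[:,:2]-g[:2]; al=w@d; ac=w@n
        k=(al>.03)&(al<.15)&(abs(ac)<.015)
        if k.sum()>8:
            f=np.polyfit(al[k],ac[k],1); print(nm,"bar n",k.sum(),"lat at 0/140: %.4f %.4f"%(f[1],f[1]+.14*f[0]),"tip",al[k].max().round(3),"ztop",np.percentile(L[k][:,2],[50,90]).round(4))
        if len(e)>20:
            mu=e[:,:2].mean(0);ww,V=np.linalg.eigh(np.cov((e[:,:2]-mu).T)); p=V[:,1]
            print(nm,"eye n",len(e),mu.round(4),"sd",(np.sqrt(ww)*1e3).round(1),"plane deg",np.degrees(np.arctan2(p[1],p[0])).round(1)%180,"zmax",e[:,2].max().round(4))
        cv2.imwrite(f"pics/{nm}_{tag}.png",c["img"])
E
python3 -c "
from h import *
plan([.676,-.086,.32],np.radians(327))
look('a')"
```

```text
t: 7.38
tcp_pos: [0.6739, -0.0843, 0.3196]
ee_rot: [0.958, -0.287, -0.001, -0.0]
contact_force: [-1.4, 0.4, -1.0]
finger_gap: 0.0222
grip_force: 69.0
t 7.38 tcp [ 0.6739 -0.0843  0.3196] yaw -33.3 tilt 0.15 j6 -2.68 F [-1.4  0.4 -1. ] gap 0.0222 grip 69.0
shift cm [ 0.27  0.03 -0.04] twist -0.005
scene bar n 13 lat at 0/140: 0.0103 -0.0261 tip 0.038 ztop [0.1604 0.1613]
```

Run:
```python
from h import *
a=cv2.imread("pics/top_a.png");b=cv2.imread("pics/scene_a.png")
x=cv2.resize(a[130:280,220:420],(800,600)) ; y=cv2.resize(b[120:270,240:440],(800,600))
cv2.imwrite("pics/ab.png",cv2.resize(np.vstack([cv2.resize(x,(400,300)),cv2.resize(y,(400,300))]),(400,600)))
```

```text
(no output)
```

View pics/ab.png

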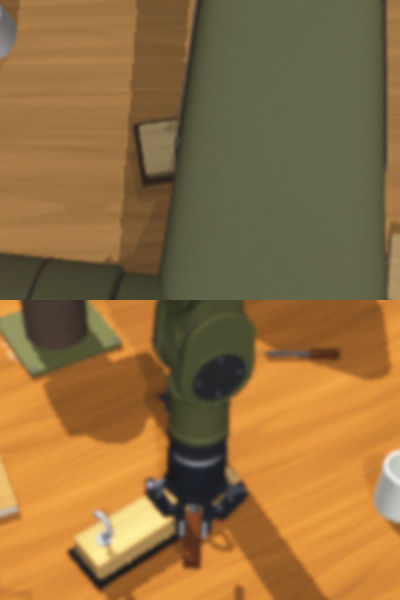

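Both fixed cameras are blocked by the arm here. The pads have centred the rod and the eye axis agrees to about 1 mm between estimates, so I lower to loop height and insert gently, watching the force.

```bash
python3 -m creep '[[[0.2,0,3],0],[[0.2,0,6],0],[[0.2,0,6.95],0],[[0.2,0,6.95],0],[[0.2,0,6.95],0]]'
python3 -c "
from h import *
a=np.radians(-33)
for r in (.173,.1):plan([.5293+r*np.cos(a),.009+r*np.sin(a),.25],a)"
```

```text
t: 8.1
tcp_pos: [0.6767, -0.0854, 0.2528]
ee_rot: [0.958, -0.286, 0.001, -0.0]
contact_force: [0.2, 0.4, -2.2]
finger_gap: 0.0226
grip_force: 69.0
t 8.1 tcp [ 0.6767 -0.0854  0.2528] yaw -33.2 tilt 0.14 j6 -2.69 F [ 0.2  0.4 -2.2] gap 0.0226 grip 69.0
shift cm [-0.21  0.11  0.27] twist -0.004
t 8.1 tcp [ 0.6767 -0.0854  0.2528] yaw -33.2 tilt 0.14 j6 -2.69 F [ 0.2  0.4 -2.2] gap 0.0226 grip 69.0
shift cm [-7.51  0.14  0.26] twist -0.004
```

```bash
python3 -m creep '[[[0,0.1,0.1],0],[[-1,0.1,0.2],0],[[-2,0.1,0.2],0],[[-2.6,0.1,0.2],0],[[-3.2,0.1,0.2],0],[[-3.8,0.1,0.2],0],[[-3.8,0.1,0.2],0]]'
python3 -c "
from h import *
a=np.radians(-33)
for r in (.1,):plan([.5293+r*np.cos(a),.009+r*np.sin(a),.25],a)
look('b')"
```

```text
t: 8.98
tcp_pos: [0.6434, -0.0654, 0.2492]
ee_rot: [0.958, -0.286, -0.0, 0.0]
contact_force: [0.1, 1.2, -1.9]
finger_gap: 0.0224
grip_force: 69.0
t 8.97 tcp [ 0.6434 -0.0654  0.2492] yaw -33.2 tilt 0.02 j6 -2.66 F [ 0.1  1.2 -1.9] gap 0.0224 grip 69.0
shift cm [-3.62 -0.01 -0.08] twist -0.004
```

```bash
python3 -m creep '[[[-0.8,0,0],0],[[-1.6,0,0],0],[[-2.4,0,0],0],[[-3.2,0,0],0],[[-4,0,0],0],[[-4.8,0,0],0],[[-5.4,0,0],0],[[-5.4,0,0],0]]'
python3 -c "
from h import *
a=np.radians(-33)
for r in (.08,):plan([.5293+r*np.cos(a),.009+r*np.sin(a),.25],a)
look('c')"
```

```text
t: 10.07
tcp_pos: [0.5982, -0.0358, 0.2493]
ee_rot: [0.958, -0.286, -0.0, 0.0]
contact_force: [-0.1, 0.3, -1.3]
finger_gap: 0.0227
grip_force: 69.0
t 10.07 tcp [ 0.5982 -0.0358  0.2493] yaw -33.2 tilt 0.01 j6 -2.62 F [-0.1  0.3 -1.3] gap 0.0227 grip 69.0
shift cm [-0.22 -0.   -0.07] twist -0.004
scene bar n 13 lat at 0/140: -0.0069 0.0240 tip 0.041 ztop [0.088  0.0899]
```

```bash
python3 -m creep '[[[-0.09,1.23,0],0.15],[[-0.37,2.42,0],0.3],[[-0.82,3.57,0],0.45],[[-1.43,4.63,0],0.6],[[-2.2,5.59,0],0.75],[[-3.1,6.42,0],0.9],[[-4.12,7.11,0],1.05],[[-4.12,7.11,0],1.05]]'
cat >> h.py <<'E'
def st():
    s=telemetry.state(); v=s["tcp_pos"][:2]-np.array([.5293,.009]); print("handle deg",np.degrees(np.arctan2(v[1],v[0])).round(1),"r",np.hypot(*v).round(4),"yaw",np.degrees(yaw(s)).round(1),"z",s["tcp_pos"][2].round(4),"j",s["joint_pos"].round(2),"F",s["contact_force"].round(1),"T",s["torque"].round(2))
E
python3 -c "
from h import *
st();look('d')"
```

```text
t: 11.18
tcp_pos: [0.5254, -0.0734, 0.2495]
ee_rot: [-0.686, 0.727, -0.001, 0.0]
contact_force: [-0.5, -0.7, -3.0]
finger_gap: 0.0224
grip_force: 68.9
handle deg -92.7 r 0.0825 yaw -93.4 z 0.2495 j [-0.14  0.38 -0.39  0.79 -0.   -1.65] F [-0.5 -0.7 -3. ] T [-0.39  0.02  0.07]
top bar n 175 lat at 0/140: 0.0044 0.0004 tip 0.14 ztop [0.0892 0.1098]
top eye n 121 [0.5289 0.0171] sd [ 5.8 12.6] plane deg 77.8 zmax 0.1149
scene bar n 186 lat at 0/140: -0.0013 -0.0048 tip 0.139 ztop [0.0879 0.1067]
scene eye n 145 [0.5345 0.008 ] sd [ 6.3 14.8] plane deg 74.1 zmax 0.1117
```

Now both cameras can see it; I check the rod is really through the loop.

Run:
```python
from h import *
a=cv2.imread("pics/top_d.png");b=cv2.imread("pics/scene_d.png")
x=cv2.resize(a[160:235,270:370],(400,300),interpolation=cv2.INTER_CUBIC) ; y=cv2.resize(b[160:235,290:390],(400,300),interpolation=cv2.INTER_CUBIC)
cv2.imwrite("pics/de.png",np.vstack([x,y]))
```

```text
(no output)
```

View pics/de.png

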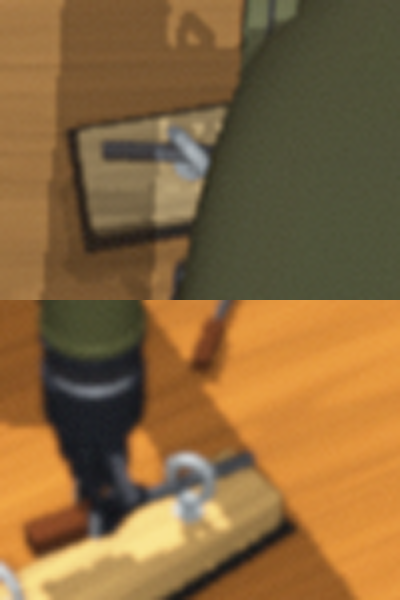

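The rod passes through the loop: in the top half the bar runs (105,150)–(210,160) through the loop at (188,155), and the scene half agrees. I keep sweeping clockwise.

```bash
python3 -m creep '[[[-0.09,1.23,0],0.15],[[-0.37,2.42,0],0.3],[[-0.82,3.57,0],0.45],[[-1.43,4.63,0],0.6],[[-2.2,5.59,0],0.75],[[-3.1,6.42,0],0.9],[[-4.12,7.11,0],1.05],[[-4.12,7.11,0],1.05]]'
python3 -c "
from h import *
st();look('e')"
```

```text
t: 12.28
tcp_pos: [0.4561, -0.0273, 0.2491]
ee_rot: [-0.231, 0.973, -0.0, -0.001]
contact_force: [-3.2, -1.6, -1.6]
finger_gap: 0.0223
grip_force: 69.4
handle deg -153.6 r 0.0817 yaw -153.3 z 0.2491 j [-0.06  0.28 -0.56  0.73 -0.   -0.52] F [-3.2 -1.6 -1.6] T [-0.28  0.62  0.1 ]
scene bar n 179 lat at 0/140: -0.0038 -0.0041 tip 0.141 ztop [0.0876 0.1054]
scene eye n 123 [0.534  0.0056] sd [ 6.  16.1] plane deg 18.69999999999999 zmax 0.1124
```

```bash
python3 -m creep '[[[-0.09,1.23,0],0.15],[[-0.37,2.42,0],0.3],[[-0.82,3.57,0],0.45],[[-1.43,4.63,0],0.6],[[-2.2,5.59,0],0.75],[[-3.1,6.42,0],0.9],[[-4.12,7.11,0],1.05],[[-4.12,7.11,0],1.05]]'
python3 -c "
from h import *
st();look('f')"
```

```text
t: 13.38
tcp_pos: [0.4618, 0.0553, 0.2488]
ee_rot: [0.289, 0.957, 0.001, -0.001]
contact_force: [-3.7, 2.3, -0.8]
finger_gap: 0.0222
grip_force: 69.3
handle deg 145.5 r 0.0818 yaw 146.4 z 0.2488 j [ 0.12  0.29 -0.55  0.74  0.    0.7 ] F [-3.7  2.3 -0.8] T [0.52 0.63 0.2 ]
top bar n 207 lat at 0/140: -0.0020 -0.0023 tip 0.14 ztop [0.0881 0.1085]
top eye n 159 [0.5294 0.0071] sd [ 6.1 15.7] plane deg 141.9 zmax 0.1138
scene bar n 159 lat at 0/140: 0.0034 -0.0022 tip 0.145 ztop [0.0881 0.107 ]
scene eye n 116 [0.5343 0.0066] sd [ 6.7 14. ] plane deg 120.8 zmax 0.115
```

```bash
python3 -m creep '[[[-0.09,1.23,0],0.15],[[-0.37,2.42,0],0.3],[[-0.82,3.57,0],0.45],[[-1.43,4.63,0],0.6],[[-2.2,5.59,0],0.75],[[-3.1,6.42,0],0.9],[[-3.1,6.42,0],0.9]]'
python3 -c "
from h import *
st();look('g')"
```

```text
t: 14.35
tcp_pos: [0.5239, 0.0911, 0.2488]
ee_rot: [0.677, 0.736, 0.001, -0.001]
contact_force: [-2.8, 2.4, -1.8]
finger_gap: 0.0226
grip_force: 69.4
handle deg 93.8 r 0.0823 yaw 94.7 z 0.2488 j [ 0.17  0.39 -0.39  0.8   0.    1.66] F [-2.8  2.4 -1.8] T [ 0.78  0.53 -0.03]
top bar n 257 lat at 0/140: -0.0013 -0.0025 tip 0.142 ztop [0.0883 0.1081]
top eye n 167 [0.528  0.0086] sd [ 6.2 16.7] plane deg 89.2 zmax 0.1138
scene bar n 210 lat at 0/140: 0.0062 0.0010 tip 0.144 ztop [0.0868 0.1045]
scene eye n 141 [0.5344 0.0078] sd [ 6.2 14.5] plane deg 81.4 zmax 0.1112
```

Near the stop; small steps now, watching for the force to rise.

```bash
python3 -m creep '[[[-0.02,0.57,0],0.07],[[-0.08,1.14,0],0.14],[[-0.08,1.14,0],0.14]]'
python3 -c "
from h import *
st()"
python3 -m creep '[[[-0.01,0.41,0],0.05],[[-0.04,0.82,0],0.10],[[-0.04,0.82,0],0.10]]'
python3 -c "
from h import *
st()"
```

```text
t: 14.82
tcp_pos: [0.535, 0.0909, 0.249]
ee_rot: [0.727, 0.687, 0.0, -0.001]
contact_force: [-2.5, 5.2, -3.1]
finger_gap: 0.0225
grip_force: 69.3
handle deg 86.0 r 0.0821 yaw 86.7 z 0.249 j [ 0.17  0.4  -0.36  0.81  0.    1.8 ] F [-2.5  5.2 -3.1] T [ 0.94  0.39 -0.05]
t: 15.2
tcp_pos: [0.5427, 0.0901, 0.249]
ee_rot: [0.76, 0.65, 0.0, -0.001]
contact_force: [-2.1, 3.8, -3.1]
finger_gap: 0.0228
grip_force: 69.3
handle deg 80.6 r 0.0822 yaw 81.1 z 0.249 j [ 0.16  0.41 -0.34  0.82  0.    1.89] F [-2.1  3.8 -3.1] T [1.05 0.46 0.32]
```

```bash
python3 -m creep '[[[-0.01,0.41,0],0.05],[[-0.04,0.82,0],0.10],[[-0.04,0.82,0],0.10]]'
python3 -c "
from h import *
st()"
python3 -m creep '[[[-0.01,0.41,0],0.05],[[-0.04,0.82,0],0.10],[[-0.04,0.82,0],0.10]]'
python3 -c "
from h import *
st();look('h')"
```

```text
t: 15.58
tcp_pos: [0.5494, 0.0889, 0.2487]
ee_rot: [0.79, 0.613, -0.001, -0.002]
contact_force: [-4.9, 6.4, -1.0]
finger_gap: 0.0224
grip_force: 71.2
handle deg 75.9 r 0.0824 yaw 75.6 z 0.2487 j [ 0.16  0.42 -0.32  0.83  0.    1.98] F [-4.9  6.4 -1. ] T [1.17 1.13 1.64]
t: 15.95
tcp_pos: [0.5541, 0.0874, 0.2483]
ee_rot: [0.818, 0.575, -0.004, -0.005]
contact_force: [-13.6, 9.5, 4.7]
finger_gap: 0.0227
grip_force: 92.8
handle deg 72.4 r 0.0822 yaw 70.2 z 0.2483 j [ 0.15  0.43 -0.31  0.84  0.01  2.07] F [-13.6   9.5   4.7] T [1.7  2.73 2.75]
top bar n 258 lat at 0/140: -0.0029 0.0063 tip 0.142 ztop [0.0885 0.1077]
top eye n 161 [0.5282 0.0092] sd [ 5.5 17.3] plane deg 70.0 zmax 0.1126
scene bar n 195 lat at 0/140: 0.0032 0.0106 tip 0.142 ztop [0.0873 0.1046]
scene eye n 144 [0.5343 0.0067] sd [ 5.2 15. ] plane deg 63.2 zmax 0.1121
```

The force and a 2.7 N m moment have built up, so the eye is at its stop. I swing the rod back through the play into line with the loop.

```bash
python3 -m creep '[[[-0.09,-1.23,0],-0.15],[[-0.37,-2.42,0],-0.3],[[-0.82,-3.57,0],-0.45],[[-1.43,-4.63,0],-0.6],[[-2.2,-5.59,0],-0.75],[[-3.1,-6.42,0],-0.9],[[-3.77,-6.9,0],-1.0],[[-3.77,-6.9,0],-1.0]]'
python3 -c "
from h import *
st();look('i')
a=np.radians(127)
plan([.5293+.082*np.cos(a),.009+.082*np.sin(a),.249],a)
c=cv2.imread('pics/top_i.png');cv2.imwrite('pics/ti.png',cv2.resize(c[150:240,260:380],(800,600),interpolation=cv2.INTER_CUBIC))"
```

```text
t: 17.05
tcp_pos: [0.4811, 0.0738, 0.2497]
ee_rot: [0.448, 0.894, -0.0, 0.001]
contact_force: [0.1, -0.2, -1.3]
finger_gap: 0.022
grip_force: 69.4
handle deg 126.6 r 0.0807 yaw 126.7 z 0.2497 j [ 0.15  0.32 -0.5   0.75 -0.    1.08] F [ 0.1 -0.2 -1.3] T [ 0.04  0.01 -0.01]
top bar n 241 lat at 0/140: -0.0023 -0.0005 tip 0.142 ztop [0.0894 0.1079]
top eye n 172 [0.5278 0.0085] sd [ 7.7 15.6] plane deg 127.3 zmax 0.1137
scene bar n 167 lat at 0/140: 0.0010 0.0023 tip 0.145 ztop [0.0889 0.1054]
scene eye n 129 [0.534  0.0078] sd [10.4 12.5] plane deg 123.0 zmax 0.1123
t 17.15 tcp [0.4818 0.0743 0.2497] yaw 126.7 tilt 0.15 j6 1.08 F [ 0.2 -0.2 -2.2] gap 0.0221 grip 69.4
shift cm [ 0.12 -0.14  0.07] twist -0.005
```

View pics/ti.png

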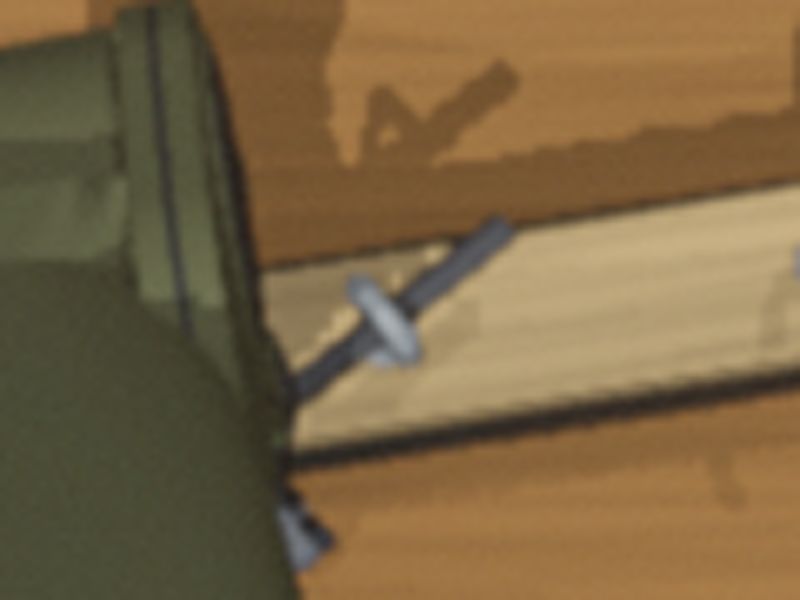

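The picture shows the rod running (295,390)–(510,225), square through the loop whose edge runs (355,280)–(415,360). That puts the loop plane near 32–37°, where home should be. I draw the rod out.

```bash
python3 -m creep '[[[0.8,-0.1,0],0],[[2,-0.1,0],0],[[3.3,-0.1,0],0],[[4.6,-0.1,0],0],[[6,-0.1,0],0],[[7.5,-0.1,0],0],[[9,-0.1,0],0],[[10.5,-0.1,0],0]]'
python3 -c "
from h import *
st();look('j')"
```

```text
t: 18.15
tcp_pos: [0.4167, 0.1589, 0.2492]
ee_rot: [0.448, 0.894, 0.0, 0.0]
contact_force: [1.0, 0.4, -1.1]
finger_gap: 0.0224
grip_force: 69.4
handle deg 126.9 r 0.1875 yaw 126.8 z 0.2492 j [ 0.36  0.26 -0.59  0.72  0.    1.29] F [ 1.   0.4 -1.1] T [ 0.03 -0.03 -0.03]
top bar n 227 lat at 0/140: -0.0022 -0.0010 tip 0.141 ztop [0.0883 0.0908]
top eye n 70 [0.5275 0.0085] sd [ 2.9 11.3] plane deg 37.5 zmax 0.1137
scene bar n 102 lat at 0/140: 0.0007 0.0016 tip 0.143 ztop [0.0878 0.0903]
scene eye n 88 [0.5337 0.0077] sd [ 2.5 12.6] plane deg 38.19999999999999 zmax 0.1119
```

The loop plane now measures 37.5° (top) and 38.2° (scene) against 37.2° expected at the stop, so the eye is home. I lay the rod on the clear table beyond the rail.

```bash
python3 -m creep '[[[2,2.5,0],0],[[4,5.5,0],0],[[6,8.5,0],0],[[8,11.3,0],0],[[8,11.3,2],0],[[8,11.3,4],0],[[8,11.3,5],0],[[8,11.3,5],0]]'
python3 -c "
from h import *
st();look('k')"
```

```text
t: 19.25
tcp_pos: [0.4597, 0.2895, 0.1986]
ee_rot: [0.448, 0.894, -0.001, -0.0]
contact_force: [0.0, -0.8, -1.7]
finger_gap: 0.0226
grip_force: 69.5
handle deg 103.9 r 0.289 yaw 126.8 z 0.1986 j [ 0.56  0.46 -0.42  0.69 -0.    1.49] F [ 0.  -0.8 -1.7] T [-0.01  0.03  0.02]
top bar n 223 lat at 0/140: -0.0027 -0.0026 tip 0.147 ztop [0.0373 0.0405]
top eye n 71 [0.5276 0.0087] sd [ 2.9 11.1] plane deg 37.900000000000006 zmax 0.1141
scene bar n 110 lat at 0/140: 0.0016 0.0016 tip 0.144 ztop [0.0375 0.0406]
scene eye n 85 [0.534  0.0078] sd [ 2.4 12.8] plane deg 37.400000000000006 zmax 0.1123
```

```bash
python3 -m creep '[[[0,0,0.7],0],[[0,0,1.3],0],[[0,0,1.7],0],[[0,0,1.95],0],[[0,0,2.05],0],[[0,0,2.05],0]]'; python3 -c "
from h import *
st()"
```

```text
t: 20.1
tcp_pos: [0.4599, 0.2898, 0.1787]
ee_rot: [0.448, 0.894, -0.0, -0.0]
contact_force: [0.1, -0.8, -2.0]
finger_gap: 0.0228
grip_force: 69.5
handle deg 103.9 r 0.2893 yaw 126.8 z 0.1787 j [ 0.56  0.49 -0.45  0.64  0.    1.49] F [ 0.1 -0.8 -2. ] T [ 0.   -0.02 -0.01]
```

```bash
python3 -m creep '[[[0,0,0.06],0],[[0,0,0.1],0],[[0,0,0.1],0]]'; python3 -m creep '[[[0,0,0],0],[[0,0,0],0],[[0,0,0],0],[[0,0,0],0],[[0,0,0],0],[[0,0,0],0]]' 1; python3 -m creep '[[[0,0,-1],0],[[0,0,-4],0],[[0,0,-9],0],[[0,0,-14],0],[[0,0,-14],0],[[0,0,-14],0]]'
python3 - <<'E'
from h import *
st()
c=read_camera("wrist");P=cloud(c).reshape(-1,3)
cv2.imwrite("pics/w2.png",c["img"])
s=telemetry.state()["tcp_pos"]
rd=P[(P[:,2]>.010)&(P[:,2]<.05)&(np.hypot(P[:,0]-s[0],P[:,1]-s[1])<.16)]
print(len(rd),cv2.minAreaRect((rd[:,:2]*1000).astype(np.float32)),np.percentile(rd[:,2],[5,50,95]))
look('l')
E
```

```text
t: 20.48
tcp_pos: [0.46, 0.2899, 0.1782]
ee_rot: [0.448, 0.894, 0.0, 0.0]
contact_force: [-1.1, -2.1, 3.3]
finger_gap: 0.0227
grip_force: 70.1
t: 21.22
tcp_pos: [0.4599, 0.2898, 0.1777]
ee_rot: [0.448, 0.894, -0.0, 0.0]
contact_force: [0.4, -0.8, -0.3]
finger_gap: 0.0852
grip_force: 0.0
t: 21.98
tcp_pos: [0.4597, 0.2897, 0.3179]
ee_rot: [0.448, 0.894, 0.0, 0.0]
contact_force: [-0.3, -0.4, -0.0]
finger_gap: 0.0858
grip_force: 0.0
handle deg 103.9 r 0.2892 yaw 126.8 z 0.3179 j [ 0.56  0.34 -0.26  0.97 -0.    1.49] F [-0.3 -0.4 -0. ] T [-0.   -0.01  0.01]
4051 ((485.7035217285156, 255.503662109375), (23.485471725463867, 200.38583374023438), 37.56501007080078) [0.01578237 0.02341224 0.02516147]
top eye n 70 [0.5276 0.0087] sd [ 2.9 11.3] plane deg 37.69999999999999 zmax 0.1137
scene eye n 86 [0.5339 0.0077] sd [ 2.6 12.7] plane deg 38.5 zmax 0.1121
```

View pics/w2.png

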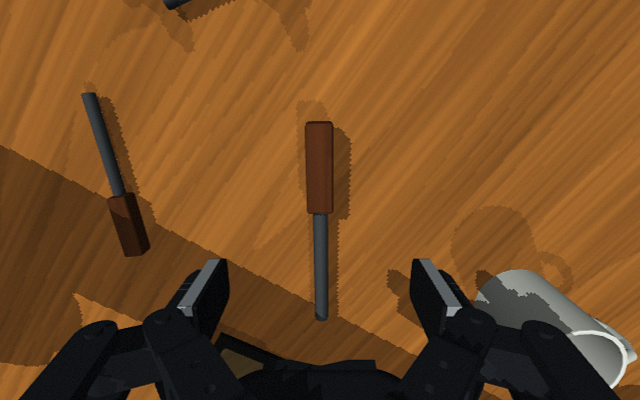

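The rod lies flat and released at (320,220), the mug is untouched, and the gripper is clear.

```bash
python3 -c "
from bench import order
print(order.hand_in())"
```

```text
the job is handed in; nothing more can be done
None
```

I turned the eye clockwise onto its hard stop (measured within about 0.03 rad of 4.2), then drew the rod out and laid it flat on the table, released; the job is handed in at about 22 s, but the hand-in call returned no verdict.

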